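# Set the cup and start the pour-over

## Task

Get the pour-over ready: take the washed teal eight-sided cup that stands mouth down on the bamboo drainer, turn it over and stand it mouth up on the scale's steel plate, centred under the dripper, letting go of it there. Then press the scale's white tare key all the way down and release it, and after that do the same with the orange timer key, one key at a time. Put the cup down rather than dropping it, and leave the dripper and everything else on the table where it is.

Things in the scene. Friction and masses are not known exactly. Their poses are not given: they have to be found in the camera images.
- cup: Teal stoneware cup, brown foot band: straight octagonal prism, 66 mm across flats (each flat 27 mm wide), 80 mm tall, wall 5 mm, bottom 10 mm, about 250 g. Origin: centre of the bottom's outer face; z towards the mouth (down at the start); x and y through the middles of flats (one every 45 degrees). Rests steadily on bottom, rim or any flat. Starts mouth down on one end of the drainer.
- cup_rim (a point): Centre of the cup's mouth, in the plane of the rim, 80 mm from the cup's origin along its z axis.
- drainer: Bamboo drainer, fixed, 148 mm (x) by 260 mm (y), slats along y, their top 14 mm above the table. Origin: centre of its underside, on the table. It stands left or right of the middle line of the table, the stand on the other side. Nearer the robot, from 0.38 to 0.48 m ahead of it, the table is clear for 60 mm either side of the middle line (y = 0).
- stand: Fixed pour-over stand, origin on the table under the dripper's axis. Steel base plate 150 mm wide (y), 6 mm thick, from x = -115 to +90 mm; two 12 mm posts at x = +78, y = +58 and -58 mm; dark wooden top plate, x = -52 to +92, y = -70 to +70 mm, its underside 220 and upper face 234 mm above the table, carrying the dripper. The open front faces -x.
- plate_mid (a point): Middle of the upper face of the scale's steel weighing plate, 30 mm above the table, straight below the dripper; axes as the stand's. Plate 116 mm (x) by 126 mm (y). The dark scale, fixed on the stand, is 130 mm wide and reaches 110 mm in front of this point (-x), where its keys are. The dripper's outlet ends 184 mm above this point.
- tare_key (a joint): Travel of the white tare key, in m: 0 up, 0.006 fully down. It moves straight down on a spring and comes up by itself: it starts to move at 1.5 N and is fully down at 5 N.
- tare_key_top (a point): Centre of the top face of the white tare key (34 mm in x by 36 mm in y, square to the stand, marked with a ring), 85 mm in front of plate_mid and 38 mm to its left (+y), 3 mm above the plate's face; the key stands 9 mm proud of the dark housing around it.
- timer_key (a joint): Travel of the orange timer key, in m: same key, 0 up, 0.006 fully down, 1.5 N to 5 N.
- timer_key_top (a point): Centre of the top face of the orange timer key (34 by 36 mm, marked with a triangle), 85 mm in front of plate_mid and 38 mm to its right (-y), 3 mm above the plate's face.
- dripper: White ceramic coffee dripper, loose: a flange of 88 mm diameter resting on the stand's top plate, an outlet tube of 28 mm diameter through the plate's hole and a cone above, 112 mm across at its top, 75 mm above the flange's underside; handle to +x. Origin at the centre of the flange's underside, 234 mm above the table.
- espresso_cup: Round white espresso cup, mouth down on the other end of the drainer, 62 mm across the rim, 60 mm tall. Origin at its bottom's centre (on top as it stands). Leave alone.
- canister: Dark grey bean canister with a wooden lid, 90 mm diameter, 125 mm tall, standing at the back in the middle. Origin under its centre. Leave alone.
- grinder: Aluminium hand grinder, 56 mm diameter, about 196 mm tall with its crank, at the right. Origin under its centre. Leave alone.
- scoop: Wooden-handled spoon, 160 mm long, lying at the left near the front. Leave alone.
- kettle: Black gooseneck kettle with wooden handle on its electric base, about 150 mm tall plus 18 mm of base, spout and handle out to about 120 mm from its axis, at the left. Origin under its centre. Leave alone.
Mind the look-alikes: they are no part of the job. What is shaped like the dripper but blue or purple is not meant. Of the things that look like the cup, the smaller one is meant.

How it is judged:
On the way, in this order (a step that is already met when the one before it is completed fails the run):
1. the cup stands mouth up on the scale's plate, within 15 mm of its middle, let go and still (horizontal distance between cup and plate_mid below 0.015 m and z of cup in the frame of plate_mid below 0.004 m and z of cup_rim in the frame of plate_mid above 0.076 m and angle between cup's own z axis and vertical below 0.08 rad and contact force between the fingers and cup below 0.1 N and linear speed of cup below 0.02 m/s), for 0.2 s.
2. with the cup standing there, the white tare key is pressed down at least 4.5 mm (horizontal distance between cup and plate_mid below 0.015 m and z of cup in the frame of plate_mid below 0.004 m and z of cup_rim in the frame of plate_mid above 0.076 m and angle between cup's own z axis and vertical below 0.08 rad and value of joint tare_key above 0.0045 m), for 0.02 s.
3. then the tare key is up again (horizontal distance between cup and plate_mid below 0.015 m and z of cup in the frame of plate_mid below 0.004 m and z of cup_rim in the frame of plate_mid above 0.076 m and angle between cup's own z axis and vertical below 0.08 rad and value of joint tare_key below 0.0015 m), for 0.02 s.
4. and then the orange timer key is pressed down at least 4.5 mm (horizontal distance between cup and plate_mid below 0.015 m and z of cup in the frame of plate_mid below 0.004 m and z of cup_rim in the frame of plate_mid above 0.076 m and angle between cup's own z axis and vertical below 0.08 rad and value of joint timer_key above 0.0045 m), for 0.02 s.
At the end, for the whole second after the job is handed in: The cup stands mouth up on the scale's plate (tilt under 0.08 rad, bottom within 4 mm of the plate's face), its axis within 15 mm of plate_mid, released and at rest; both keys are up again; the dripper still sits upright on the stand's top plate (all of step 3 and contact force between the fingers and cup below 0.1 N and linear speed of cup below 0.02 m/s and value of joint timer_key below 0.0015 m and z of dripper in the frame of plate_mid below 0.208 m and angle between dripper's own z axis and vertical below 0.06 rad); the robot touches nothing.
It fails at once if both keys down together (value of joint each of tare_key, timer_key above 0.003 m).
It fails at once if the cup dropped (moving faster than 0.5 m/s out of the fingers) (contact force between the fingers and cup below 0.1 N and linear speed of cup above 0.5 m/s).
It fails at once if the dripper shifted by more than 15 mm (distance of dripper from where it was at the start of the episode above 0.015 m).
It fails at once if another thing on the table shifted by more than 30 mm (distance of any of espresso_cup, canister, grinder, scoop, kettle from where it was at the start of the episode above 0.03 m).
It also fails if it takes over 72 s, if anything falls off the work surface, if the arm or the gripper's body presses on something with over 40 N, if the wrist force passes 120 N, or if a joint passes its speed limit or range.

## Robot

A 6-joint arm with a two-finger parallel gripper is mounted at the origin on the work surface. World frame = base frame: x ahead of the robot, y to its left, z up, the work surface at z = 0. Lengths are in m, angles in rad, forces in N, time in s.
With the tool pointing down it reaches from about 0.325 to 0.925 m from the base axis. Payload 3.1 kg.
Tool frame: the origin (TCP) lies midway between the tips of the shut fingers; the grasp point (between the pads) lies 19 mm behind it (ctrl.grip_depth is the distance from the TCP to the grasp point, in m); z points along the fingers, y is the line along which they close (so a half turn about z gives the same grasp; the last joint's range is limited). The gripper opens to 85 mm and grips with 20 to 120 N. Pads are 22 mm wide; open, the fingers measure 114 mm over their backs; the gripper's body (76 mm by 85 mm) begins 54 mm behind the grasp point. The pads swing forward as they close: fully open they stand 13 mm farther back than shut.
Start: joints at [-1.32, 0.217, 1.613, -0, 1.311, -0.112], TCP at [0.222, -0.584, 0.231] pointing down, gripper open.
Joint ranges: [-2.75, 2.75], [-0.78, 2.1], [0.31, 2.55], [-1.13, 4.27], [0.13, 2.63], [-2.58, 2.58]. Speed limits (rad/s): [2.79, 2.79, 3.14, 3.14, 3.14, 3.14].

## Interface

Orientations are given as [roll, pitch, yaw] about the fixed x, y, z axes, in that order (R = Rz(yaw) Ry(pitch) Rx(roll)).
In Python, from cell import telemetry, camera, job, recognise, tip_of, ctrl gives the robot as it stands. The module is installed in compiled form; this text tells all that it offers.
- The arm moves only by the tool apply_moves, never from a script. Its argument "motion" is one flat list of numbers, 7 for each row, row after row: the shift along the tool's x, y, z in cm, then the turn, a rotation vector about the tool's x, y, z in rad, then the closure, from -1 (fully open) to 1 (shut). In form: [dx, dy, dz, ax, ay, az, hand, dx, dy, dz, ax, ay, az, hand, ...]. A call has 1 to 12 rows; each row is the pose to reach, as a shift and turn from the pose commanded when the call began, along the tool's axes at that moment; what a row does not reach only later rows make up. A row lasts 1/12 s, in which the tool goes at most 41.7 mm and 7.16 degrees, less where a joint would pass 70% of its speed; a pose out of reach is approached as far as the arm can. A call with a gripper value outside its range is refused whole. The fingers move at their own pace and stop on an object; the grip force is fixed at half the most. Time passes only in rows, so rows that repeat a pose let the fingers close. It gives the time, the measured TCP pose, the force, the opening and the grip force at its end, in the units of the state.
- telemetry.get_state(): the state, without advancing time (a new reading comes with each control period).
- camera(name): name is "side" or "top"; returns a dict with "frame" (480x640x3 uint8, blue, green, red), "range_z" (480x640 float32, m along the optical axis (not along the pixel's ray), 0 where there is no reading), "camera_matrix" (3x3 intrinsics, pixels), "camera_from_world" (4x4, takes a point from world to camera coordinates). Camera axes: x right, y up, looking along -z (the intrinsics and any distortion apply to the point x, -y, -z); pixel columns grow to the right and rows downward; lengths in m; the calibration is good to about 2 mm. A picture is of the moment at which its call begins.
- job.sign_off(): hands the job in; it is judged then, once.
Trained networks look in the newest picture that a camera, given by its name, has taken for a name from the list of things; names that differ only in an ending like _2 or _b are one class to them, and where a whole thing is asked for, a point or a joint stands for the part that bears it (a point fixed in the world has none). Each returns a list of dicts, best first, with "score" (0 to 1); they miss things now and then, are a little off and sometimes report something else, mostly with a low value. They report only what shows in the picture. A call takes as long as a camera call. They do not tell look-alikes from the thing itself.
- recognise(camera, thing): "xy" ([column, row] in pixels, amid what is visible of it).
- tip_of(camera, thing): "xy" ([column, row] in pixels: a listed point, or the origin of a listed thing).
The state is a dict: "time": time; "joints": joint angles; "dq": joint speeds; "joint_efforts": joint torques, N m; "position": TCP position; "orientation": TCP orientation; "force": force on the tool from outside, world axes, zero at the start; "wrist_torque": the same for the moment, N m; "grip_width": finger opening in m; "finger_force": force on a finger pad.
Only numpy, scipy, OpenCV 4.12 (cv2) and the standard library are available. Lean on these libraries where they do the work, as an engineer would, in place of code of your own. Each camera call takes 0.05 s, during which the arm holds its last target. There are 200 camera calls.

## Working session

There is one attempt and no reset: what is moved stays moved. The work goes in short steps, Python scripts to look and compute and a tool call to move; the robot and the scene stay as the last step left them, time stands still between calls to the robot, and variables do not carry over. Pictures are saved under pics/ and viewed, at most 10 in all, crops included, and the job is handed in when it is done.

Besides the shell and the picture viewer there is one more tool, called after ">>>" by a JSON object that holds its "op" and its "data". apply_moves: Moves the arm, as the interface text tells. Its arguments: {"type":"object","properties":{"motion":{"type":"array","items":{"type":"number"}}},"required":["motion"]}

```bash
mkdir -p pics; cat > h.py <<'E'
import numpy as np, cv2
from cell import telemetry, camera, job, recognise, tip_of, ctrl
def world(c,u,v,z=None,r=None):
    K=c["camera_matrix"];T=np.linalg.inv(c["camera_from_world"])
    a=(u-K[0,2])/K[0,0];b=(v-K[1,2])/K[1,1]
    d=T[:3,:3]@np.array([a,-b,-1.]);o=T[:3,3]
    if z is not None: return o+d*(z-o[2])/d[2]
    if r is None: r=c["range_z"][int(round(v)),int(round(u))]
    return o+d*r
E
python3 - <<'E'
from h import *
for n in("top","side"):
    c=camera(n);cv2.imwrite(f"pics/{n}0.png",c["frame"])
    print(n,np.linalg.inv(c["camera_from_world"])[:3,3].round(3))
    for t in["cup","stand","plate_mid","tare_key_top","timer_key_top","dripper","drainer","espresso_cup","canister","grinder","kettle","scoop"]:
        for d in tip_of(n,t)[:3]:
            u,v=d["xy"];
            if 0<=u<640 and 0<=v<480: print(t,np.round(d["xy"]),round(d["score"],2),world(c,u,v).round(3))
E
```

```text
top [0.232 0.048 1.797]
cup [402. 222.] 0.86 [ 0.642 -0.236  0.097]
cup [412. 274.] 0.73 [ 0.475 -0.261  0.117]
stand [261. 244.] 0.94 [0.541 0.192 0.234]
plate_mid [262. 239.] 0.93 [0.557 0.19  0.233]
tare_key_top [259. 242.] 0.73 [0.549 0.198 0.229]
tare_key_top [242. 264.] 0.53 [0.515 0.272 0.03 ]
timer_key_top [264. 272.] 0.7 [0.491 0.2   0.025]
dripper [255. 225.] 0.86 [0.594 0.209 0.246]
dripper [393. 337.] 0.69 [ 0.287 -0.209  0.035]
dripper [274. 306.] 0.61 [0.383 0.167 0.025]
drainer [381. 228.] 0.88 [ 0.637 -0.179  0.02 ]
espresso_cup [361. 230.] 0.54 [ 0.621 -0.109  0.075]
espresso_cup [400. 222.] 0.4 [ 0.643 -0.231  0.092]
canister [321. 175.] 0.75 [0.782 0.019 0.13 ]
grinder [468. 237.] 0.75 [ 0.597 -0.448  0.084]
kettle [155. 253.] 0.97 [0.529 0.514 0.154]
side [0.164 1.004 1.169]
cup [333. 198.] 0.86 [ 0.642 -0.236  0.093]
cup [385. 201.] 0.77 [ 0.476 -0.26   0.11 ]
stand [293. 327.] 0.79 [0.574 0.245 0.029]
plate_mid [295. 316.] 0.75 [0.587 0.207 0.028]
tare_key_top [310. 338.] 0.69 [0.516 0.266 0.036]
timer_key_top [324. 318.] 0.5 [0.506 0.19  0.034]
timer_key_top [333. 197.] 0.34 [ 0.644 -0.236  0.095]
dripper [376. 332.] 0.9 [0.355 0.206 0.063]
dripper [286. 266.] 0.81 [0.576 0.248 0.271]
dripper [441. 246.] 0.71 [ 0.268 -0.159  0.071]
drainer [332. 233.] 0.77 [ 0.618 -0.16   0.011]
espresso_cup [320. 223.] 0.96 [ 0.646 -0.13   0.07 ]
canister [254. 256.] 0.6 [0.685 0.212 0.23 ]
grinder [366. 182.] 0.77 [ 0.6   -0.454  0.014]
grinder [293. 321.] 0.61 [0.584 0.223 0.023]
grinder [294. 315.] 0.53 [0.59  0.208 0.028]
kettle [246. 433.] 0.61 [0.52  0.596 0.123]
scoop [331. 383.] 0.56 [0.421 0.358 0.013]
```

View pics/top0.png

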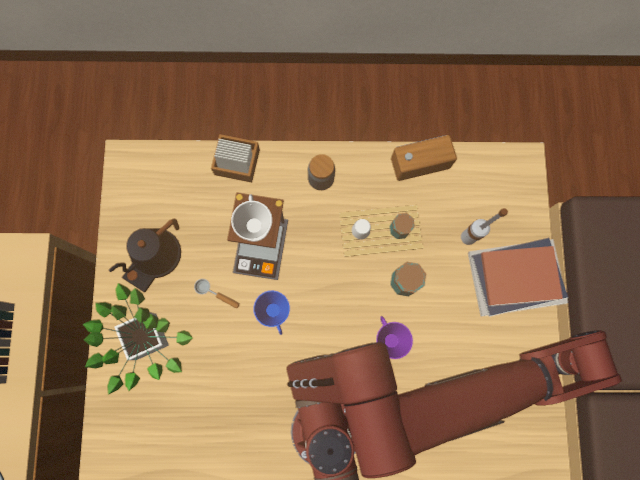

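View pics/side0.png

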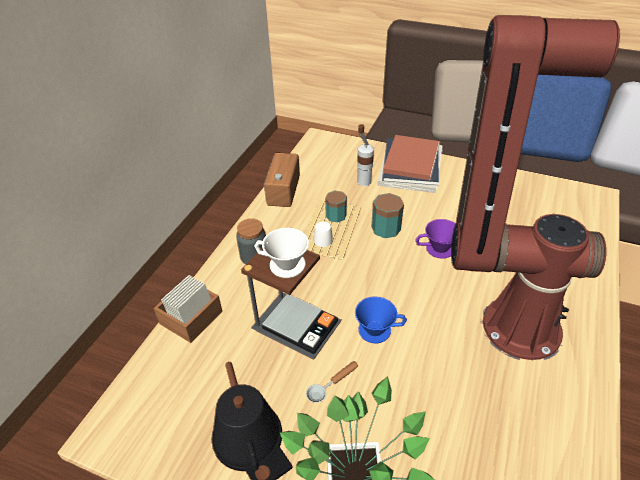

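Top view: the small teal cup is at about (402,225) on the drainer, with the espresso cup beside it at (362,229). The larger look-alike is at (410,278). The stand with the white dripper is at (255,225), with the white key at (244,265) and the orange key at (267,268). The side view agrees: cup at (335,205), keys at (312,339) and (325,320).

```bash
cat >> h.py <<'E'
def cloud(c):
    K=c["camera_matrix"];T=np.linalg.inv(c["camera_from_world"]);r=c["range_z"]
    v,u=np.mgrid[:480,:640]
    p=np.stack([(u-K[0,2])/K[0,0]*r,-(v-K[1,2])/K[1,1]*r,-r],-1)
    return p@T[:3,:3].T+T[:3,3]
E
python3 - <<'E'
from h import *
for n in("top","side"):
    c=camera(n);P=cloud(c);ok=c["range_z"]>0
    hsv=cv2.cvtColor(c["frame"],cv2.COLOR_BGR2HSV)
    def rect(m,name):
        q=P[m]; 
        if len(q)<8: print(n,name,len(q));return
        r=cv2.minAreaRect((q[:,:2]*1000).astype(np.float32));print(n,name,len(q),np.round(r[0],1),np.round(r[1],1),round(r[2],1),'z',np.median(q[:,2]).round(4))
    x,y,z=P[...,0],P[...,1],P[...,2]
    box=lambda a,b,c_,d,e,f:ok&(x>a)&(x<b)&(y>c_)&(y<d)&(z>e)&(z<f)
    rect(box(.58,.70,-.30,-.17,.085,.11),"cuptop")
    rect(box(.38,.58,-.33,-.17,.10,.13),"bigtop")
    H,S,V=hsv[...,0],hsv[...,1],hsv[...,2]
    rect(box(.45,.56,.1,.3,.02,.05)&(H>5)&(H<20)&(S>180)&(V>150),"timer")
    rect(box(.45,.56,.22,.32,.02,.05)&(S<40)&(V>200),"tare")
    rect(box(.4,.75,.1,.35,.225,.24)&(S>90)&(V<150),"topplate")
    rect(box(.5,.68,.1,.35,.026,.033)&(S<60)&(V>100),"plate")
    rect(box(.5,.75,.1,.35,.295,.33),"conetop")
    rect(box(.56,.68,-.16,-.06,.065,.09),"espresso")
    rect(box(.5,.75,-.4,0,.01,.02),"drainer")
E
```

```text
top cuptop 369 [ 638.1 -240.2] [66.1 69.3] 51.1 z 0.0939
top bigtop 755 [ 465.8 -254.2] [91.5 93.7] 35.0 z 0.1106
top timer 101 [503.9 189.5] [35.5 33.8] 82.6 z 0.0324
top tare 75 [515.8 264.4] [31.7 31.3] 80.5 z 0.0337
top topplate 820 [613.  209.9] [138.3 143.7] 81.3 z 0.234
top plate 400 [562.5 207.7] [ 98.  180.2] 24.7 z 0.0297
top conetop 449 [594.6 214.2] [110.9 109.7] 47.3 z 0.3054
top espresso 196 [ 630.9 -111.5] [48.3 52. ] 88.8 z 0.0743
top drainer 1613 [ 626.9 -197.4] [248.3 391.2] 1.0 z 0.0145
side cuptop 255 [ 637.1 -241.7] [68.8 75.1] 5.1 z 0.0932
side bigtop 512 [ 462.7 -255.2] [97.4 96.3] 69.7 z 0.1096
side timer 35 [503.4 190.2] [35.4 35.3] 83.9 z 0.0302
side tare 149 [528.1 252.8] [63.2 60.2] 88.2 z 0.032
side topplate 1136 [612.8 210.7] [142.3 146.3] 81.3 z 0.2333
side plate 1419 [572.5 216.5] [128.7 161. ] 81.6 z 0.0297
side conetop 541 [593.1 212.8] [109.3 111.2] 48.1 z 0.3041
side espresso 157 [ 632.  -111.7] [48.9 49.2] 57.1 z 0.0732
side drainer 1083 [ 600.8 -182.7] [210.8 265. ] 6.9 z 0.014
```

>>> {"op": "apply_moves", "data": {"motion": [0, 0, -3, 0, 0, 0, -1, 0, 0, -6, 0, 0, 0, -1, 0, 0, -9, 0, 0, 0, -1]}}

```text
time: 1.65
position: [0.2217, -0.5837, 0.3214]
orientation: [-3.139, -0.0, 0.363]
force: [0.3, 0.0, -0.5]
grip_width: 0.0853
finger_force: 0.0
```

```bash
cat >> h.py <<'E'
import json
from scipy.spatial.transform import Rotation as Ro
from scipy.optimize import least_squares, minimize
def st():
    s=telemetry.get_state()
    open("log.txt","a").write(json.dumps([list(map(float,s["joints"])),list(map(float,s["position"])),list(map(float,s["orientation"]))])+"\n")
    return s
def tool(head,down,):  # heading angle (rad) of tool x-ish/pointing, pitch 'down' deg below horizontal; 90=down, >90 leans back
    h=np.array([np.cos(head),np.sin(head),0]);u=np.array([0,0,1.]);d=np.radians(down)
    z=h*np.cos(d)-u*np.sin(d);x=h*np.sin(d)+u*np.cos(d);y=np.cross(z,x)
    return np.stack([x,y,z],1)
def plan(R,p,grasp=False,cur=None):
    s=st();R0=Ro.from_euler("xyz",s["orientation"]).as_matrix();p0=np.array(s["position"])
    if grasp: p=np.array(p)+R[:,2]*ctrl.grip_depth
    d=R0.T@(np.array(p)-p0);w=Ro.from_matrix(R0.T@R).as_rotvec()
    print("rel cm",(d*100).round(2),"rot",w.round(3),"rows",max(np.linalg.norm(d)/.0417,np.degrees(np.linalg.norm(w))/7.16).round(1),"j",np.round(s["joints"],2))
E
python3 - <<'E'
from h import *
print("gd",ctrl.grip_depth)
best=[]
for n in("top","side"):
    c=camera(n);P=cloud(c);x,y,z=P[...,0],P[...,1],P[...,2]
    m=(c["range_z"]>0)&(x>.58)&(x<.70)&(y>-.30)&(y<-.17)&(z>.088)&(z<.11)
    q=P[m][:,:2]*1000
    o=q.mean(0)
    def cost(v):
        k=np.arange(8)*np.pi/4+v[2]
        e=((q-v[:2])@np.stack([np.cos(k),np.sin(k)])).max(1)-33
        # outside penalty, plus support tightness
        s=np.array([np.sort((q-v[:2])@np.array([np.cos(a),np.sin(a)]))[-4:].mean() for a in k])
        return np.clip(e,0,None).sum()*.3+((s-32)**2).sum()
    rs=[(lambda r:(r.fun,r.x))(minimize(cost,[*o,a],method="Nelder-Mead")) for a in np.radians([0,11,22,33])]
    for f,v in rs: print(n,len(q),o.round(1),round(f,2),v[:2].round(1),np.degrees(v[2]).round(1)%45)
s=st();print(s["joints"],s["position"])
plan(tool(0,90),[.62,-.241,.25])
E
```

```text
gd 0.0187
top 348 [ 637.8 -240. ] 19.16 [ 638.3 -240.1] 5.8
top 348 [ 637.8 -240. ] 19.16 [ 638.3 -240.1] 5.8
top 348 [ 637.8 -240. ] 19.16 [ 638.3 -240.1] 5.8
top 348 [ 637.8 -240. ] 19.16 [ 638.3 -240.1] 5.799999999999997
side 242 [ 636.5 -238.9] 103.33 [ 637.  -240.6] 0.0
side 242 [ 636.5 -238.9] 104.65 [ 636.8 -240.3] 9.8
side 242 [ 636.5 -238.9] 112.55 [ 636.6 -240.6] 20.6
side 242 [ 636.5 -238.9] 103.32 [ 637.  -240.6] 44.3
[-1.32013954e+00  1.55216844e-01  1.50291175e+00  3.69042959e-05
  1.47051682e+00 -1.12221892e-01] [ 0.22270577 -0.58754561  0.32915222]
rel cm [ 49.45 -18.4    7.61] rot [ 0.013 -0.001  0.363] rows 12.8 j [-1.32  0.16  1.5   0.    1.47 -0.11]
```

>>> {"op": "apply_moves", "data": {"motion": [49.4, -18.4, 6, 0, 0, 0.27, -1, 49.4, -18.4, 6, 0, 0, 0.27, -1, 49.4, -18.4, 6, 0, 0, 0.27, -1, 49.4, -18.4, 6, 0, 0, 0.27, -1, 49.4, -18.4, 6, 0, 0, 0.27, -1, 49.4, -18.4, 6, 0, 0, 0.27, -1, 49.4, -18.4, 6, 0, 0, 0.27, -1, 49.4, -18.4, 6, 0, 0, 0.27, -1, 49.4, -18.4, 6, 0, 0, 0.27, -1, 49.4, -18.4, 6, 0, 0, 0.27, -1, 49.4, -18.4, 6, 0, 0, 0.27, -1, 49.4, -18.4, 6, 0, 0, 0.27, -1]}}

```text
time: 2.75
position: [0.5953, -0.2565, 0.2642]
orientation: [-3.141, 0.0, 0.093]
force: [0.7, -0.7, -0.1]
grip_width: 0.0853
finger_force: 0.0
```

```bash
python3 - <<'E'
from h import *
s=st();print(s["position"],s["orientation"])
L=[json.loads(l) for l in open("log.txt")]
L.insert(0,[[-1.32,.217,1.613,0,1.311,-.112],[.222,-.584,.231],None])
for j,p,o in L: print(np.round(j,4),np.hypot(p[0],p[1]).round(4),np.round(p,4),sum((j[1],j[2],j[4])),np.arctan2(p[1],p[0])-j[0], None if o is None else np.round(o,3))
E
```

```text
[ 0.59527026 -0.25645868  0.26424389] [-3.14147853e+00  3.28067697e-04  9.28937665e-02]
[-1.32   0.217  1.613  0.     1.311 -0.112] 0.6248 [ 0.222 -0.584  0.231] 3.141 0.11247037912293867 None
[-1.3201  0.1552  1.5029  0.      1.4705 -0.1122] 0.6283 [ 0.2227 -0.5875  0.3292] 3.1286454119489875 0.11165478614480584 [3.129e+00 1.000e-03 3.630e-01]
[-1.3201  0.1552  1.5029  0.      1.4705 -0.1122] 0.6283 [ 0.2227 -0.5875  0.3292] 3.1286454119489875 0.11165478614480584 [3.129e+00 1.000e-03 3.630e-01]
[-5.1500e-01  2.4180e-01  1.5215e+00 -1.0000e-04  1.3787e+00  9.6300e-01] 0.6482 [ 0.5953 -0.2565  0.2642] 3.1419271328725173 0.10816398395878346 [-3.141  0.     0.093]
```

>>> {"op": "apply_moves", "data": {"motion": [0, 0, -2, 0.1, 0, 0, -1, 0, 0, -4, 0.2, 0, 0, -1, 0, 0, -4, 0.3, 0, 0, -1, 0, 0, -4, 0.4, 0, 0, -1, 0, 0, -4, 0.4, 0, 0, -1, 0, 0, -4, 0.4, 0, 0, -1]}}

```text
time: 3.25
position: [0.5936, -0.2591, 0.3028]
orientation: [-2.741, 0.003, 0.091]
force: [-0.1, 0.2, 0.7]
grip_width: 0.0856
finger_force: 0.0
```

```bash
python3 -c "
from h import *
s=st();print(s['joints'],s['position'],s['orientation'])"
```

```text
[-0.65588142  0.37150249  1.3321125   0.29161112  1.71364037  0.82604488] [ 0.59359011 -0.25911935  0.30278955] [-2.74099503e+00  2.60026274e-03  9.08842268e-02]
```

>>> {"op": "apply_moves", "data": {"motion": [0, 0, -2, -0.1, 0, 0, -1, 0, 0, -2, -0.2, 0, 0, -1, 0, 0, -2, -0.3, 0.1, 0, -1, 0, 0, -2, -0.4, 0.2, 0, -1, 0, 0, -2, -0.4, 0.3, 0, -1, 0, 0, -2, -0.4, 0.3, 0, -1]}}

```text
time: 3.75
position: [0.5899, -0.2612, 0.3196]
orientation: [-3.133, -0.287, 0.033]
force: [-0.5, -0.5, -2.1]
grip_width: 0.0854
finger_force: 0.0
```

```bash
python3 -c "
from h import *
s=st();print(s['joints'],s['position'],s['orientation'])"
```

```text
[-0.6102352   0.04744709  1.6600322   0.19036088  1.21317546  0.87931471] [ 0.58989315 -0.26122098  0.3195763 ] [-3.13258022 -0.28745688  0.03295257]
```

```bash
cat >> h.py <<'E'
def FK(q,v):
    a1,d,H,L2,L3,e,T=v
    z=lambda a:Ro.from_euler("z",a);y=lambda a:Ro.from_euler("y",a)
    A=z(q[0]);B=A*y(q[1]);C=B*y(q[2]);D=C*z(q[3]);E=D*y(q[4]);
    R=E*z(q[5]+np.pi/2*0)
    p=A.apply([a1,d,H])+B.apply([0,0,L2])+C.apply([e,0,L3])+E.apply([0,0,T])
    return p,R
LIM=np.array([[-2.75,2.75],[-.78,2.1],[.31,2.55],[-1.13,4.27],[.13,2.63],[-2.58,2.58]])
E
python3 - <<'E'
from h import *
L=[json.loads(l) for l in open("log.txt")][1:]
for j,p,o in L:
    _,R=FK(j,[0]*7);print((R.inv()*Ro.from_euler("xyz",o)).as_euler("xyz").round(3))
f=lambda v:np.concatenate([FK(j,v)[0]-p for j,p,o in L])
r=least_squares(f,[0,.07,.3,.4,.4,0,.2]);print(r.x.round(4),abs(r.fun).max())
g=least_squares(lambda v:np.r_[f(v),.01*(v[0]),.001*v[5]],[0,.07,.3,.4,.4,0,.2]);print(g.x.round(4),abs(g.fun).max())
np.save("v.npy",r.x)
E
```

```text
[-0.     0.     1.571]
[ 0.    -0.     1.571]
[0.    0.    1.571]
[0.    0.    1.571]
[-0.      0.07    0.2944  0.4545  0.5577  0.0614  0.3045] 7.682543490261651e-10
[-0.      0.07    0.2944  0.4545  0.5577  0.0614  0.3045] 6.138714701111318e-05
```

```bash
cat >> h.py <<'E'
VV=np.load("v.npy"); Z180=np.diag([-1.,-1,1])
def IK(p,R,seed):
    def f(q):
        pp,RR=FK(q,VV);RR=RR*Ro.from_euler("z",np.pi/2)
        return np.r_[(pp-p)*5,(RR.inv()*Ro.from_matrix(R)).as_rotvec(),1e-4*(q-seed)]
    r=least_squares(f,np.clip(seed,LIM[:,0]+.001,LIM[:,1]-.001),bounds=(LIM[:,0],LIM[:,1]))
    return r.x,abs(r.fun).max()
def path(wps,q,n=12,show=True):
    # wps: list of (name, grasp point, R)
    pp,RR=FK(q,VV);RR=RR*Ro.from_euler("z",np.pi/2)
    for nm,g,R in wps:
        p=np.array(g)+R[:,2]*ctrl.grip_depth;w=(RR.inv()*Ro.from_matrix(R)).as_rotvec();worst=0;step=0
        for t in np.linspace(0,1,n+1)[1:]:
            q2,e=IK(pp+(p-pp)*t,(RR*Ro.from_rotvec(w*t)).as_matrix(),q);worst=max(worst,e);step=max(step,abs(q2-q).max());q=q2
        if show: print(nm,"err",worst.round(4),"maxstep",step.round(2),q.round(2))
        pp,RR=p,Ro.from_matrix(R)
    return q
E
python3 - <<'E'
from h import *
q0=np.array(st()["joints"]);r=np.radians
c=[.638,-.2405]
for al in(55,48):
  for u in(90,60):
   for hp in (60,30,10):
    print("==",al,u,hp)
    pk=tool(r(5.5),al)@Z180;ly=tool(r(u),90-al)
    b=25
    rg=tool(r(u),90+b);pl=tool(r(hp),b)
    path([("spin",[.60,-.26,.25],tool(r(95),90)),("spin2",[.60,-.26,.25],tool(r(185),90)),("pre",[*c,.2],pk),("pick",[*c,.065],pk),("lift",[*c,.2],pk),("swing",[.45,-.1,.2],ly),("lay",[.43,-.01,.035],ly),
      ("up",[.43,-.05,.15],tool(r(u),60)),("rgpre",[.43,0,.12],rg),("rg",[.43,0.01,.035],rg),("up",[.43,0,.25],rg),("tilt",[.43,.05,.22],pl),("front",[.593-.15*np.cos(r(hp)),.213-.15*np.sin(r(hp)),.11],pl),("place",[.5935,.213,.082],pl)],q0,8)
E
```

```text
== 55 90 60
spin err 0.0 maxstep 0.2 [-0.52  0.28  1.54 -0.    1.32 -0.6 ]
spin2 err 0.0 maxstep 0.2 [-0.52  0.28  1.54 -0.    1.32 -2.17]
pre err 0.0346 maxstep 0.11 [-0.6   0.15  1.88  0.54  0.71 -2.58]
pick err 0.1064 maxstep 0.03 [-0.56  0.36  1.9   0.53  0.49 -2.58]
lift err 0.0971 maxstep 0.03 [-0.6   0.15  1.88  0.54  0.71 -2.58]
swing err 0.0 maxstep 0.28 [-0.76  0.29  1.88  0.64  1.71 -0.92]
lay err 0.0 maxstep 0.04 [-0.66  0.51  2.03  0.72  1.39 -1.09]
up err 0.0 maxstep 0.06 [-0.57  0.06  2.07  0.45  1.33 -0.75]
rgpre err 0.0 maxstep 0.17 [ 0.12  0.04  2.14 -0.5   1.07  0.38]
rg err 0.0 maxstep 0.02 [ 0.14  0.22  2.15 -0.56  0.91  0.52]
up err 0.0 maxstep 0.06 [ 0.12 -0.15  2.04 -0.45  1.33  0.24]
tilt err 0.0 maxstep 0.22 [-0.73 -0.1   2.37  1.11  1.44 -0.71]
front err 0.0 maxstep 0.05 [-0.52  0.32  2.22  1.32  1.21 -0.92]
place err 0.0 maxstep 0.05 [-0.18  0.46  2.1   1.6   1.02 -0.92]
== 55 90 30
spin err 0.0 maxstep 0.2 [-0.52  0.28  1.54 -0.    1.32 -0.6 ]
spin2 err 0.0 maxstep 0.2 [-0.52  0.28  1.54 -0.    1.32 -2.17]
pre err 0.0346 maxstep 0.11 [-0.6   0.15  1.88  0
[... 9206 characters left out ...]
 maxstep 0.03 [-0.54  0.34  1.93  0.57  0.42 -2.58]
lift err 0.1722 maxstep 0.03 [-0.59  0.12  1.93  0.59  0.62 -2.58]
swing err 0.0 maxstep 0.38 [-0.85  0.02  2.13  0.8   1.4  -0.64]
lay err 0.0 maxstep 0.05 [-0.73  0.28  2.3   0.99  1.06 -0.93]
up err 0.0 maxstep 0.07 [-0.63 -0.1   2.24  0.58  1.14 -0.39]
rgpre err 0.0 maxstep 0.17 [ 0.07  0.15  2.01 -0.38  1.25  0.76]
rg err 0.0 maxstep 0.02 [ 0.09  0.32  2.03 -0.4   1.1   0.85]
up err 0.0 maxstep 0.05 [ 0.07 -0.02  1.93 -0.36  1.5   0.67]
tilt err 0.2302 maxstep 0.24 [-0.31 -0.64  2.55  0.85  0.57  0.48]
front err 0.3043 maxstep 1.15 [ 0.31 -0.3   2.54 -0.94  0.13  2.58]
place err 0.3811 maxstep 0.08 [ 0.28  0.17  2.15 -0.95  0.13  2.58]
```

```bash
python3 - <<'E'
from h import *
q0=np.array(st()["joints"]);r=np.radians
c=[.638,-.2405]
for al,ph in((55,-39.5),(50,-39.5),(62,5.5)):
    u,hp,b=90,60,25
    print("==",al,ph)
    pk=tool(r(ph),al)@Z180;ly=tool(r(u),90-al)
    path([("spin",[.60,-.26,.22],tool(r(75),90)),("pre",[*c,.2],pk),("pick",[*c,.065],pk),("lift",[*c,.2],pk),("swing",[.45,-.1,.2],ly),("lay",[.43,-.01,.035],ly)],q0,8)
E
```

```text
== 55 -39.5
spin err 0.0 maxstep 0.16 [-0.52  0.3   1.57 -0.    1.27 -0.25]
pre err 0.0 maxstep 0.12 [-0.39  0.13  1.92 -0.34  0.53 -1.03]
pick err 0.0 maxstep 0.06 [-0.39  0.35  1.96 -0.62  0.29 -0.72]
lift err 0.0 maxstep 0.06 [-0.39  0.13  1.92 -0.34  0.53 -1.03]
swing err 0.0 maxstep 0.22 [-0.76  0.29  1.88  0.64  1.71 -0.92]
lay err 0.0 maxstep 0.04 [-0.66  0.51  2.03  0.72  1.39 -1.09]
== 50 -39.5
spin err 0.0 maxstep 0.16 [-0.52  0.3   1.57 -0.    1.27 -0.25]
pre err 0.0 maxstep 0.13 [-0.38  0.11  1.97 -0.49  0.43 -0.88]
pick err 0.0 maxstep 0.12 [-0.38  0.35  2.01 -1.06  0.23 -0.28]
lift err 0.0 maxstep 0.12 [-0.38  0.11  1.97 -0.49  0.43 -0.88]
swing err 0.0 maxstep 0.28 [-0.74  0.24  1.89  0.6   1.66 -0.9 ]
lay err 0.0 maxstep 0.04 [-0.63  0.45  2.05  0.69  1.32 -1.05]
== 62 5.5
spin err 0.0 maxstep 0.16 [-0.52  0.3   1.57 -0.    1.27 -0.25]
pre err 0.0 maxstep 0.35 [-0.59  0.18  1.83  0.43  0.8  -2.51]
pick err 0.0338 maxstep 0.03 [-0.57  0.37  1.87  0.49  0.58 -2.58]
lift err 0.026 maxstep 0.03 [-0.59  0.18  1.83  0.43  0.8  -2.51]
swing err 0.0 maxstep 0.3 [-0.79  0.36  1.86  0.69  1.79 -0.96]
lay err 0.0 maxstep 0.04 [-0.69  0.59  1.99  0.76  1.47 -1.14]
```

```bash
python3 - <<'E'
from h import *
plan(tool(np.radians(75),90),[.60,-.255,.24],True)
E
```

```text
rel cm [-1.8  -0.5   9.72] rot [ 0.176 -0.253 -1.265] rows 10.4 j [-0.61  0.05  1.66  0.19  1.21  0.88]
```

>>> {"op": "apply_moves", "data": {"motion": [-1.8, -0.5, 9.7, 0.18, -0.25, -1.26, -1, -1.8, -0.5, 9.7, 0.18, -0.25, -1.26, -1, -1.8, -0.5, 9.7, 0.18, -0.25, -1.26, -1, -1.8, -0.5, 9.7, 0.18, -0.25, -1.26, -1, -1.8, -0.5, 9.7, 0.18, -0.25, -1.26, -1, -1.8, -0.5, 9.7, 0.18, -0.25, -1.26, -1, -1.8, -0.5, 9.7, 0.18, -0.25, -1.26, -1, -1.8, -0.5, 9.7, 0.18, -0.25, -1.26, -1, -1.8, -0.5, 9.7, 0.18, -0.25, -1.26, -1, -1.8, -0.5, 9.7, 0.18, -0.25, -1.26, -1, -1.8, -0.5, 9.7, 0.18, -0.25, -1.26, -1, -1.8, -0.5, 9.7, 0.18, -0.25, -1.26, -1]}}

```text
time: 4.75
position: [0.6067, -0.2597, 0.2259]
orientation: [3.139, -0.002, 1.305]
force: [0.2, -0.5, -0.1]
grip_width: 0.085
finger_force: 0.0
```

```bash
python3 - <<'E'
from h import *
R=tool(np.radians(-39.5),55)@Z180
print(R[:,2].round(3))
plan(R,np.array([.638,-.2405,.065])-R[:,2]*.13,True)
E
```

```text
[ 0.443 -0.365 -0.819]
rel cm [ 5.29 -3.32  6.97] rot [-0.346 -0.542 -1.111] rows 10.3 j [-0.51  0.29  1.53  0.    1.32 -0.25]
```

>>> {"op": "apply_moves", "data": {"motion": [5.3, -3.3, 7, -0.35, -0.54, -1.11, -1, 5.3, -3.3, 7, -0.35, -0.54, -1.11, -1, 5.3, -3.3, 7, -0.35, -0.54, -1.11, -1, 5.3, -3.3, 7, -0.35, -0.54, -1.11, -1, 5.3, -3.3, 7, -0.35, -0.54, -1.11, -1, 5.3, -3.3, 7, -0.35, -0.54, -1.11, -1, 5.3, -3.3, 7, -0.35, -0.54, -1.11, -1, 5.3, -3.3, 7, -0.35, -0.54, -1.11, -1, 5.3, -3.3, 7, -0.35, -0.54, -1.11, -1, 5.3, -3.3, 7, -0.35, -0.54, -1.11, -1, 5.3, -3.3, 7, -0.35, -0.54, -1.11, -1, 5.3, -3.3, 7, -0.35, -0.54, -1.11, -1]}}

```text
time: 5.75
position: [0.5868, -0.1998, 0.1546]
orientation: [3.135, 0.609, 2.445]
force: [1.1, -0.4, -0.2]
grip_width: 0.0853
finger_force: 0.0
```

```bash
python3 - <<'E'
from h import *
R=tool(np.radians(-39.5),55)@Z180
plan(R,np.array([.638,-.2405,.065]),True)
for n in("top","side"):
    c=camera(n);cv2.imwrite(f"pics/{n}1.png",cv2.resize(c["frame"][130:330,240:480] if n=="top" else c["frame"][100:300,240:480],None,fx=3,fy=3,interpolation=cv2.INTER_CUBIC))
E
```

```text
rel cm [-0.25  0.09 12.96] rot [ 0.002 -0.002 -0.006] rows 3.1 j [-0.35  0.03  2.09 -0.43  0.48 -0.9 ]
```

View pics/side1.png

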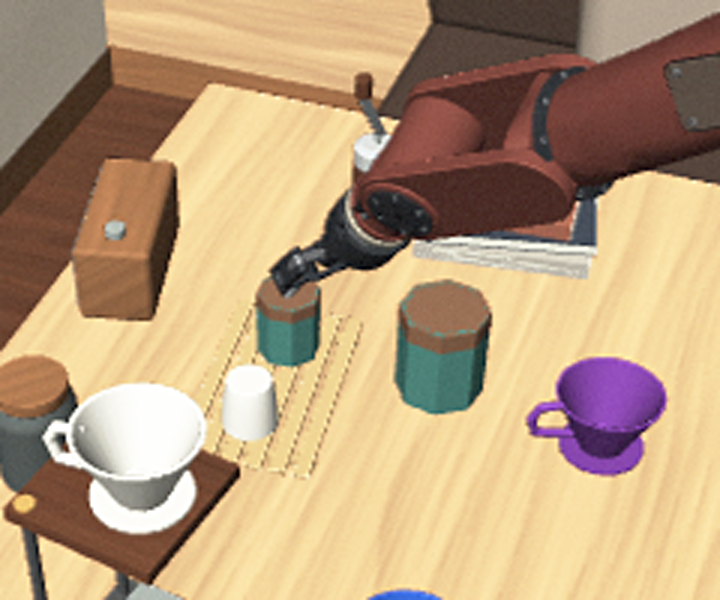

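The enlarged side crop shows the open gripper leaning in above the small cup (crop about (288,320)), clear of the espresso cup and the large look-alike.

>>> {"op": "apply_moves", "data": {"motion": [-0.2, 0.1, 3, 0, 0, 0, -1, -0.2, 0.1, 6, 0, 0, 0, -1, -0.2, 0.1, 8, 0, 0, 0, -1, -0.2, 0.1, 10, 0, 0, 0, -1, -0.2, 0.1, 11.5, 0, 0, 0, -1, -0.2, 0.1, 13, 0, 0, 0, -1, -0.2, 0.1, 13, 0, 0, 0, -1, -0.2, 0.1, 13, 0, 0, 0, 1, -0.2, 0.1, 13, 0, 0, 0, 1, -0.2, 0.1, 13, 0, 0, 0, 1, -0.2, 0.1, 13, 0, 0, 0, 1, -0.2, 0.1, 13, 0, 0, 0, 1]}}

```text
time: 6.85
position: [0.6479, -0.2473, 0.0512]
orientation: [3.134, 0.612, 2.446]
force: [-0.3, 0.1, 0.8]
grip_width: 0.0652
finger_force: 67.8
```

>>> {"op": "apply_moves", "data": {"motion": [0, 0, 0, 0, 0, 0, 1, 0, 0, 0, 0, 0, 0, 1, 0, 0, 0, 0, 0, 0, 1]}}

```text
time: 7.1
position: [0.6479, -0.2474, 0.0511]
orientation: [3.135, 0.612, 2.446]
force: [-4.7, 2.6, 5.2]
grip_width: 0.0654
finger_force: 68.6
```

```bash
python3 - <<'E'
from h import *
R=tool(np.radians(-39.5),55)@Z180
s=st();print(s["grip_width"],s["finger_force"],s["force"],np.round(s["position"],4))
plan(R,np.array([.638,-.2405,.065]),True)
plan(R,np.array([.62,-.2405,.19]),True)
E
```

```text
0.06538277665961326 68.59026671641914 [-4.66670069  2.58233452  5.20399235] [ 0.6479 -0.2474  0.0511]
rel cm [ 0.19 -0.1   0.04] rot [ 0.004  0.001 -0.005] rows 0.1 j [-0.39  0.35  1.96 -0.61  0.29 -0.73]
rel cm [ -5.86  -1.18 -10.99] rot [ 0.004  0.001 -0.005] rows 3.0 j [-0.39  0.35  1.96 -0.61  0.29 -0.73]
```

>>> {"op": "apply_moves", "data": {"motion": [-1, -0.2, -1.9, 0, 0, 0, 1, -2.5, -0.5, -4.6, 0, 0, 0, 1, -4.2, -0.8, -7.8, 0, 0, 0, 1, -5.9, -1.2, -11, 0, 0, 0, 1, -5.9, -1.2, -11, 0, 0, 0, 1]}}

```text
time: 7.52
position: [0.6323, -0.2494, 0.1838]
orientation: [3.129, 0.625, 2.444]
force: [2.3, -1.2, -0.7]
grip_width: 0.0654
finger_force: 68.5
```

```bash
python3 - <<'E'
from h import *
print(st()["grip_width"],st()["force"])
plan(tool(np.radians(90),35),np.array([.43,-.05,.17]),True)
path([("s",[.43,-.05,.17],tool(np.radians(90),35))],np.array(st()["joints"]),20)
E
```

```text
0.06538855561336597 [ 2.29560902 -1.21442795 -0.68712404]
rel cm [ 25.19   3.65 -15.11] rot [-0.152  1.468  0.961] rows 14.1 j [-0.41  0.1   1.96 -0.33  0.5  -1.04]
s err 0.0 maxstep 0.1 [-0.72  0.26  1.99  0.66  1.63 -0.95]
```

```bash
python3 - <<'E'
from h import *
R=tool(np.radians(72),35)
plan(R,np.array([.415,-.0,.16]),True)
path([("s",[.415,-.0,.16],R),("lay",[.415,0,.034],R)],np.array(st()["joints"]),20)
E
```

```text
rel cm [ 28.98   6.78 -16.57] rot [-0.209  1.37   1.296] rows 15.2 j [-0.41  0.1   1.96 -0.33  0.5  -1.04]
s err 0.0 maxstep 0.1 [-0.75  0.08  2.24  0.85  1.43 -0.83]
lay err 0.0 maxstep 0.02 [-0.75  0.4   2.22  0.9   1.24 -1.07]
```

>>> {"op": "apply_moves", "data": {"motion": [29, 6.8, -16.6, -0.21, 1.37, 1.3, 1, 29, 6.8, -16.6, -0.21, 1.37, 1.3, 1, 29, 6.8, -16.6, -0.21, 1.37, 1.3, 1, 29, 6.8, -16.6, -0.21, 1.37, 1.3, 1, 29, 6.8, -16.6, -0.21, 1.37, 1.3, 1, 29, 6.8, -16.6, -0.21, 1.37, 1.3, 1, 29, 6.8, -16.6, -0.21, 1.37, 1.3, 1, 29, 6.8, -16.6, -0.21, 1.37, 1.3, 1, 29, 6.8, -16.6, -0.21, 1.37, 1.3, 1, 29, 6.8, -16.6, -0.21, 1.37, 1.3, 1, 29, 6.8, -16.6, -0.21, 1.37, 1.3, 1, 29, 6.8, -16.6, -0.21, 1.37, 1.3, 1]}}

```text
time: 8.52
position: [0.4151, 0.0167, 0.1436]
orientation: [2.951, -0.65, 1.586]
force: [0.7, -1.0, -3.1]
grip_width: 0.0655
finger_force: 68.6
```

```bash
python3 - <<'E'
from h import *
R=tool(np.radians(72),35)
print(st()["grip_width"])
plan(R,np.array([.415,-.0,.10]),True)
E
```

```text
0.06545264976291383
rel cm [-3.46 -0.34  4.21] rot [-0.05   0.284  0.257] rows 3.1 j [-0.61 -0.08  2.25  0.67  1.28 -0.86]
```

>>> {"op": "apply_moves", "data": {"motion": [-3.5, -0.3, 4.2, -0.05, 0.28, 0.26, 1, -3.5, -0.3, 4.2, -0.05, 0.28, 0.26, 1, -3.5, -0.3, 4.2, -0.05, 0.28, 0.26, 1, -3.5, -0.3, 4.2, -0.05, 0.28, 0.26, 1, -3.5, -0.3, 4.2, -0.05, 0.28, 0.26, 1, -3.5, -0.3, 4.2, -0.05, 0.28, 0.26, 1, -3.5, -0.3, 4.2, -0.05, 0.28, 0.26, 1]}}

```text
time: 9.1
position: [0.421, 0.014, 0.0902]
orientation: [3.136, -0.951, 1.263]
force: [0.3, -0.3, -2.3]
grip_width: 0.0654
finger_force: 68.7
```

```bash
python3 - <<'E'
from h import *
R=tool(np.radians(72),35)
print(st()["grip_width"],st()["position"])
plan(R,np.array([.415,-.0,.045]),True)
plan(R,np.array([.415,-.0,.035]),True)
for n in("top","side"):
    c=camera(n);cv2.imwrite(f"pics/{n}2.png",c["frame"])
    P=cloud(c);hsv=cv2.cvtColor(c["frame"],cv2.COLOR_BGR2HSV)
    m=(hsv[...,0]>80)&(hsv[...,0]<100)&(hsv[...,1]>100)&(abs(P[...,0]-.42)<.1)&(abs(P[...,1]-.02)<.11)
    q=P[m];print(n,len(q),np.percentile(q,[1,99],axis=0).round(3) if len(q) else 0)
E
```

```text
0.06537643048505937 [0.42097016 0.01403407 0.09024116]
rel cm [-4.55 -0.15  3.26] rot [-0.     0.009  0.004] rows 1.3 j [-0.74  0.22  2.24  0.87  1.33 -0.94]
rel cm [-5.36 -0.15  3.84] rot [-0.     0.009  0.004] rows 1.6 j [-0.74  0.22  2.24  0.87  1.33 -0.94]
top 0 0
side 632 [[ 0.386 -0.009  0.069]
 [ 0.456  0.059  0.137]]
```

View pics/side2.png

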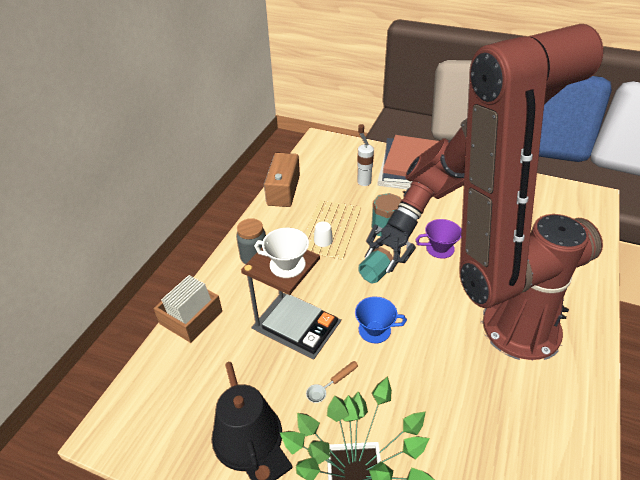

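The side view shows the cup held horizontally at (375,265), mouth toward the left, clear of the blue dripper at (376,318) and the purple one at (442,238).

>>> {"op": "apply_moves", "data": {"motion": [-1.5, 0, 1.1, 0, 0, 0, 1, -3, -0.1, 2.2, 0, 0.01, 0, 1, -4.4, -0.1, 3.2, 0, 0.01, 0, 1, -5, -0.1, 3.6, 0, 0.01, 0, 1, -5.2, -0.1, 3.75, 0, 0.01, 0, 1, -5.3, -0.1, 3.85, 0, 0.01, 0, 1, -5.3, -0.1, 3.85, 0, 0.01, 0, 1]}}

```text
time: 9.78
position: [0.4201, 0.0151, 0.0246]
orientation: [3.14, -0.964, 1.259]
force: [0.6, 0.4, -2.3]
grip_width: 0.0652
finger_force: 68.7
```

```bash
python3 - <<'E'
from h import *
R=tool(np.radians(72),35)
s=st();print(s["force"],s["position"],"grasp z",s["position"][2]+.0187*.574)
c=camera("side");P=cloud(c);hsv=cv2.cvtColor(c["frame"],cv2.COLOR_BGR2HSV)
m=(hsv[...,0]>80)&(hsv[...,0]<100)&(hsv[...,1]>100)&(abs(P[...,0]-.42)<.1)&(abs(P[...,1]-.02)<.11)
print(np.percentile(P[m],[1,99],axis=0).round(3))
E
```

```text
[ 0.62356134  0.42591817 -2.26644659] [0.42010103 0.01512262 0.0246384 ] grasp z 0.03537220183857476
[[ 0.386 -0.012  0.003]
 [ 0.457  0.06   0.072]]
```

>>> {"op": "apply_moves", "data": {"motion": [-0.1, 0, 0.07, 0, 0, 0, 1, -0.2, 0, 0.14, 0, 0, 0, 1, -0.3, 0, 0.21, 0, 0, 0, 1, -0.3, 0, 0.21, 0, 0, 0, 1]}}

```text
time: 10.17
position: [0.4203, 0.015, 0.0227]
orientation: [3.14, -0.968, 1.26]
force: [-3.7, -3.6, 11.2]
grip_width: 0.0654
finger_force: 70.2
```

Contact with the table; open and back off along the tool axis.

>>> {"op": "apply_moves", "data": {"motion": [0, 0, 0, 0, 0, 0, -1, 0, 0, 0, 0, 0, 0, -1, 0, 0, 0, 0, 0, 0, -1, 0, 0, 0, 0, 0, 0, -1, 0, 0, 0, 0, 0, 0, -1, 0, 0, 0, 0, 0, 0, -1, 0, 0, -3, 0, 0, 0, -1, 0, 0, -6, 0, 0, 0, -1, 0, 0, -9, 0, 0, 0, -1, 3, 0, -12, 0, 0, 0, -1, 5, 0, -14, 0, 0, 0, -1, 5, 0, -14, 0, 0, 0, -1]}}

```text
time: 11.17
position: [0.3955, -0.0706, 0.1456]
orientation: [3.126, -0.96, 1.268]
force: [0.9, -0.9, 0.3]
grip_width: 0.0853
finger_force: 0.0
```

```bash
cat >> h.py <<'E'
def teal(n,box=(.36,.50,-.09,.1),zmin=.0):
    c=camera(n);P=cloud(c);hsv=cv2.cvtColor(c["frame"],cv2.COLOR_BGR2HSV)
    m=(hsv[...,0]>80)&(hsv[...,0]<100)&(hsv[...,1]>60)&(P[...,0]>box[0])&(P[...,0]<box[1])&(P[...,1]>box[2])&(P[...,1]<box[3])&(P[...,2]>zmin)
    return c,P,m
E
python3 - <<'E'
from h import *
s=st();print(np.round(s["position"],3),np.round(s["orientation"],3),np.round(s["joints"],2))
for n in("top","side"):
    c,P,m=teal(n);q=P[m];print(n,len(q),np.percentile(q,[1,99],axis=0).round(3))
    cv2.imwrite(f"pics/{n}3.png",c["frame"])
    x,y,z=P[...,0],P[...,1],P[...,2]
    t=(c["range_z"]>0)&(x>.34)&(x<.5)&(y>-.09)&(y<.11)&(z>.05)&(z<.08)
    q=P[t]
    if len(q)>8:
        r=cv2.minAreaRect((q[:,:2]*1000).astype(np.float32));print("top pts",len(q),r)
R=tool(np.radians(72),115)
plan(R,np.array([.42,.01,.16]),True)
path([("a",[.42,.01,.16],R),("rg",[.42,.02,.036],R)],np.array(s["joints"]),15)
E
```

```text
[ 0.395 -0.071  0.146] [ 3.126 -0.96   1.268] [-0.93  0.15  2.17  0.74  1.53 -0.93]
top 238 [[ 0.388 -0.008  0.045]
 [ 0.441  0.051  0.075]]
top pts 472 ((419.754638671875, 13.611095428466797), (79.8154525756836, 64.87608337402344), 71.70719146728516)
side 613 [[ 0.382 -0.009  0.003]
 [ 0.456  0.06   0.07 ]]
top pts 437 ((416.7691650390625, 13.394157409667969), (84.63821411132812, 63.90192413330078), 72.11788177490234)
rel cm [4.36 0.13 6.03] rot [ 2.000e-03 -1.398e+00  1.000e-03] rows 11.2 j [-0.93  0.16  2.17  0.74  1.52 -0.94]
a err 0.0 maxstep 0.13 [ 0.12  0.03  2.06 -0.41  1.27  0.6 ]
rg err 0.0 maxstep 0.02 [ 0.14  0.27  2.09 -0.46  1.04  0.74]
```

View pics/side3.png

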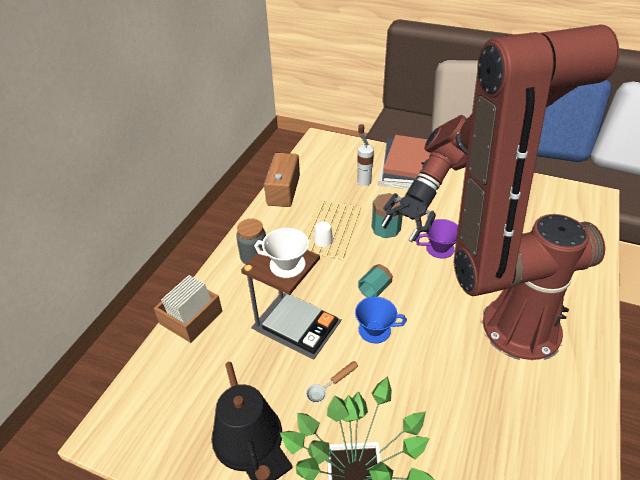

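The side view shows the cup lying on a flat at (375,281), mouth to the lower left, with the gripper clear of it. Regrasp from above next, leaning back 25°.

```bash
python3 - <<'E'
from h import *
R=tool(np.radians(72),115)
g=np.array([.4227,.025,.034])
plan(R,g-R[:,2]*.11,True)
E
```

```text
rel cm [ 5.72 -0.08 12.59] rot [ 2.000e-03 -1.398e+00  1.000e-03] rows 11.2 j [-0.93  0.16  2.17  0.74  1.52 -0.94]
```

>>> {"op": "apply_moves", "data": {"motion": [2, 0, 0, 0, -0.12, 0, -1, 3, 0, 0, 0, -0.24, 0, -1, 4, 0, 0, 0, -0.36, 0, -1, 4.5, 0, 1, 0, -0.48, 0, -1, 5, 0, 2, 0, -0.6, 0, -1, 5.5, 0, 4, 0, -0.72, 0, -1, 5.7, 0, 6, 0, -0.84, 0, -1, 5.7, 0, 8, 0, -0.96, 0, -1, 5.7, 0, 10, 0, -1.08, 0, -1, 5.7, 0, 11.5, 0, -1.2, 0, -1, 5.7, -0.1, 12.6, 0, -1.32, 0, -1, 5.7, -0.1, 12.6, 0, -1.4, 0, -1]}}

```text
time: 12.27
position: [0.4321, 0.0654, 0.113]
orientation: [-3.136, 0.443, 1.265]
force: [-0.6, -0.4, -0.4]
grip_width: 0.0853
finger_force: 0.0
```

```bash
python3 - <<'E'
from h import *
R=tool(np.radians(72),115)
g=np.array([.4227,.025,.034])
plan(R,g,True)
c=camera("side");cv2.imwrite("pics/side4.png",cv2.resize(c["frame"][170:350,280:500],None,fx=3,fy=3))
c,P,m=teal("side");print(np.percentile(P[m],[1,99],axis=0).round(3))
E
```

```text
rel cm [-0.33  0.37 10.78] rot [-0.002  0.006  0.008] rows 2.6 j [ 0.24  0.16  1.99 -0.39  1.26  0.72]
[[0.382 0.    0.002]
 [0.457 0.061 0.07 ]]
```

>>> {"op": "apply_moves", "data": {"motion": [-0.3, 0.4, 2, 0, 0, 0, -1, -0.3, 0.4, 4.5, 0, 0, 0, -1, -0.3, 0.4, 7, 0, 0, 0, -1, -0.3, 0.4, 9, 0, 0, 0, -1, -0.3, 0.4, 10.3, 0, 0, 0, -1, -0.3, 0.4, 10.8, 0, 0, 0, -1, -0.3, 0.4, 10.8, 0, 0, 0, -1, -0.3, 0.4, 10.8, 0, 0, 0, 1, -0.3, 0.4, 10.8, 0, 0, 0, 1, -0.3, 0.4, 10.8, 0, 0, 0, 1, -0.3, 0.4, 10.8, 0, 0, 0, 1, -0.3, 0.4, 10.8, 0, 0, 0, 1]}}

```text
time: 13.37
position: [0.4242, 0.0161, 0.0207]
orientation: [3.139, 0.434, 1.257]
force: [0.7, 2.8, 4.4]
grip_width: 0.0649
finger_force: 68.2
```

```bash
python3 - <<'E'
from h import *
s=st();R=Ro.from_euler("xyz",s["orientation"]).as_matrix();p=np.array(s["position"])
g=p-R[:,2]*ctrl.grip_depth;print(s["grip_width"],s["finger_force"],s["force"],"grasp",g.round(4))
c,P,m=teal("side");print(np.percentile(P[m],[1,99],axis=0).round(3))
r=np.radians
for b,hp in((25,60),(25,50)):
    pl=tool(r(hp),b);f=np.array([np.cos(r(hp)),np.sin(r(hp)),0])
    path([("up",[.4227,.025,.16],tool(r(72),115)),("t",[.43,-.02,.2],pl),("front",np.array([.5935,.2133,.12])-.17*f,pl),("in",[.5935,.2133,.1],pl),("place",[.5935,.2133,.082],pl)],np.array(s["joints"]),15)
plan(tool(r(72),115),[.4227,.01,.16],True)
E
```

```text
0.06493197368283941 68.20165297016501 [0.74460562 2.76437855 4.35432084] grasp [0.4266 0.0236 0.0377]
[[ 0.386 -0.007  0.001]
 [ 0.461  0.076  0.145]]
up err 0.0 maxstep 0.02 [ 0.15  0.05  2.04 -0.41  1.28  0.63]
t err 0.0 maxstep 0.12 [-0.86  0.04  2.29  1.03  1.5  -0.81]
front err 0.0 maxstep 0.02 [-0.57  0.29  2.23  1.27  1.24 -0.91]
in err 0.0 maxstep 0.03 [-0.18  0.42  2.1   1.58  1.02 -0.87]
place err 0.0 maxstep 0.0 [-0.18  0.46  2.1   1.6   1.02 -0.92]
up err 0.0 maxstep 0.02 [ 0.15  0.05  2.04 -0.41  1.28  0.63]
t err 0.0 maxstep 0.13 [-0.9  -0.06  2.39  1.12  1.41 -0.76]
front err 0.0 maxstep 0.03 [-0.56  0.17  2.39  1.43  1.13 -0.93]
in err 0.0 maxstep 0.03 [-0.13  0.37  2.19  1.79  0.9  -0.93]
place err 0.0 maxstep 0.0 [-0.13  0.41  2.18  1.82  0.91 -0.98]
rel cm [ -6.43   0.06 -10.5 ] rot [ 0.003 -0.002  0.   ] rows 3.0 j [ 0.14  0.28  2.07 -0.45  1.04  0.74]
```

>>> {"op": "apply_moves", "data": {"motion": [-1, 0, -1.6, 0, 0, 0, 1, -2.5, 0, -4, 0, 0, 0, 1, -4.5, 0, -7.3, 0, 0, 0, 1, -6.4, 0, -10.5, 0, 0, 0, 1, -6.4, 0, -10.5, 0, 0, 0, 1]}}

```text
time: 13.83
position: [0.4233, 0.0024, 0.1484]
orientation: [3.129, 0.432, 1.253]
force: [2.2, 0.1, -2.4]
grip_width: 0.065
finger_force: 68.0
```

```bash
python3 - <<'E'
from h import *
r=np.radians
print(st()["grip_width"],st()["force"])
plan(tool(r(60),25),[.43,-.02,.20],True)
E
```

```text
0.06497656194391649 [ 2.17707846  0.1245185  -2.43200679]
rel cm [-2.06  1.73 -3.84] rot [-0.068  1.559  0.224] rows 12.6 j [ 0.12  0.03  2.05 -0.41  1.27  0.6 ]
```

>>> {"op": "apply_moves", "data": {"motion": [-2.1, 1.7, -3.8, -0.07, 1.56, 0.22, 1, -2.1, 1.7, -3.8, -0.07, 1.56, 0.22, 1, -2.1, 1.7, -3.8, -0.07, 1.56, 0.22, 1, -2.1, 1.7, -3.8, -0.07, 1.56, 0.22, 1, -2.1, 1.7, -3.8, -0.07, 1.56, 0.22, 1, -2.1, 1.7, -3.8, -0.07, 1.56, 0.22, 1, -2.1, 1.7, -3.8, -0.07, 1.56, 0.22, 1, -2.1, 1.7, -3.8, -0.07, 1.56, 0.22, 1, -2.1, 1.7, -3.8, -0.07, 1.56, 0.22, 1, -2.1, 1.7, -3.8, -0.07, 1.56, 0.22, 1, -2.1, 1.7, -3.8, -0.07, 1.56, 0.22, 1, -2.1, 1.7, -3.8, -0.07, 1.56, 0.22, 1]}}

```text
time: 14.83
position: [0.4335, -0.0064, 0.1845]
orientation: [3.141, -1.056, 1.055]
force: [0.4, 0.6, -3.4]
grip_width: 0.0646
finger_force: 68.3
```

```bash
python3 - <<'E'
from h import *
r=np.radians
f=np.array([np.cos(r(60)),np.sin(r(60)),0])
plan(tool(r(60),25),np.array([.5935,.2133,.135])-.18*f,True)
E
```

```text
rel cm [ 0.27  2.95 12.14] rot [-0.007  0.078  0.004] rows 3.0 j [-0.85 -0.    2.29  0.98  1.46 -0.78]
```

>>> {"op": "apply_moves", "data": {"motion": [0.1, 0.8, 3, 0, 0.04, 0, 1, 0.2, 1.6, 6, 0, 0.08, 0, 1, 0.3, 2.3, 9, 0, 0.08, 0, 1, 0.3, 2.9, 12.1, 0, 0.08, 0, 1, 0.3, 2.9, 12.1, 0, 0.08, 0, 1, 0.3, 2.9, 12.1, 0, 0.08, 0, 1]}}

```text
time: 15.33
position: [0.5098, 0.075, 0.1254]
orientation: [-3.129, -1.131, 1.049]
force: [-0.5, 0.1, -2.9]
grip_width: 0.0649
finger_force: 70.4
```

```bash
python3 - <<'E'
from h import *
r=np.radians
f=np.array([np.cos(r(60)),np.sin(r(60)),0])
s=st();R=Ro.from_euler("xyz",s["orientation"]).as_matrix();g=np.array(s["position"])-R[:,2]*ctrl.grip_depth
print("grasp",g.round(4),np.round(s["orientation"],3))
for n in("side","top"):
    c,P,m=teal(n,(.43,.6,0,.16),.04);q=P[m];print(n,len(q),np.percentile(q,[1,50,99],axis=0).round(3))
    cv2.imwrite(f"pics/{n}5.png",cv2.resize(c["frame"][200:380,200:440],None,fx=3,fy=3))
plan(tool(r(60),25),np.array([.5935,.2133,.105])-.005*f,True)
plan(tool(r(60),25),np.array([.5935,.2133,.083])-.005*f,True)
E
```

```text
grasp [0.5015 0.0602 0.1333] [-3.129 -1.131  1.049]
side 637 [[0.47  0.032 0.098]
 [0.503 0.077 0.137]
 [0.533 0.101 0.163]]
top 51 [[0.471 0.032 0.142]
 [0.499 0.055 0.161]
 [0.535 0.094 0.169]]
rel cm [ 4.7   0.35 17.08] rot [-0.01   0.003  0.003] rows 4.2 j [-0.59  0.25  2.23  1.23  1.27 -0.88]
rel cm [ 2.71  0.35 18.01] rot [-0.01   0.003  0.003] rows 4.4 j [-0.59  0.25  2.23  1.23  1.27 -0.88]
```

View pics/side5.png

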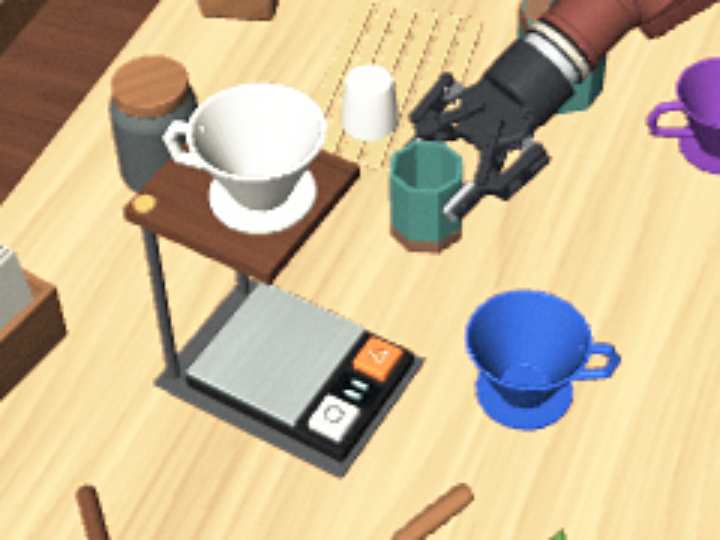

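The side crop shows the cup held mouth up (crop about (425,195)) beside the stand, with the way in from the right side open. The top plate and keys are clear.

>>> {"op": "apply_moves", "data": {"motion": [0.8, 0.1, 2.9, 0, 0, 0, 1, 1.6, 0.1, 5.7, 0, 0, 0, 1, 2.4, 0.2, 8.6, 0, 0, 0, 1, 3.2, 0.3, 11.5, -0.01, 0, 0, 1, 4, 0.3, 14.3, -0.01, 0, 0, 1, 4.5, 0.3, 16.2, -0.01, 0, 0, 1, 4.7, 0.3, 17.1, -0.01, 0, 0, 1, 4.7, 0.3, 17.1, -0.01, 0, 0, 1, 4.7, 0.3, 17.1, -0.01, 0, 0, 1]}}

```text
time: 16.18
position: [0.5998, 0.2232, 0.0981]
orientation: [3.131, -1.133, 1.057]
force: [0.1, -1.0, -2.6]
grip_width: 0.0644
finger_force: 70.2
```

```bash
python3 - <<'E'
from h import *
r=np.radians
f=np.array([np.cos(r(60)),np.sin(r(60)),0])
s=st();R=Ro.from_euler("xyz",s["orientation"]).as_matrix();g=np.array(s["position"])-R[:,2]*ctrl.grip_depth
print("grasp",g.round(4),np.round(s["orientation"],3),"tilt vec of cup", (R@np.array([np.cos(r(25)),0,-np.sin(r(25))])).round(3))
c,P,m=teal("side",(.5,.7,.13,.3),.04);q=P[m];print(len(q),np.percentile(q,[1,50,99],axis=0).round(3))
plan(tool(r(60),25),np.array([.5935,.2133,.084])-.005*f,True)
E
```

```text
grasp [0.5913 0.2085 0.106 ] [ 3.131 -1.133  1.057] tilt vec of cup [-0.003  0.004  1.   ]
533 [[0.558 0.181 0.069]
 [0.588 0.236 0.104]
 [0.622 0.248 0.136]]
rel cm [-1.96 -0.08  0.99] rot [0.002 0.002 0.004] rows 0.5 j [-0.19  0.4   2.11  1.56  1.02 -0.86]
```

>>> {"op": "apply_moves", "data": {"motion": [-0.6, 0, 0.3, 0, 0, 0, 1, -1.2, 0, 0.6, 0, 0, 0, 1, -1.6, 0, 0.8, 0, 0, 0, 1, -1.8, -0.1, 0.9, 0, 0, 0, 1, -1.9, -0.1, 1, 0, 0, 0, 1, -1.9, -0.1, 1, 0, 0, 0, 1]}}

```text
time: 16.73
position: [0.5994, 0.2251, 0.076]
orientation: [3.135, -1.133, 1.054]
force: [0.1, -1.0, -2.8]
grip_width: 0.0651
finger_force: 70.5
```

>>> {"op": "apply_moves", "data": {"motion": [-0.06, 0, 0.03, 0, 0, 0, 1, -0.12, 0, 0.06, 0, 0, 0, 1, -0.18, 0, 0.08, 0, 0, 0, 1, -0.18, 0, 0.08, 0, 0, 0, 1]}}

```text
time: 17.07
position: [0.6, 0.2254, 0.0756]
orientation: [3.131, -1.135, 1.059]
force: [-2.2, -1.4, 2.1]
grip_width: 0.0648
finger_force: 71.0
```

>>> {"op": "apply_moves", "data": {"motion": [0.05, 0, 0, 0, 0, 0, -1, 0.1, 0, 0, 0, 0, 0, -1, 0.1, 0, 0, 0, 0, 0, -1, 0.1, 0, 0, 0, 0, 0, -1, 0.1, 0, 0, 0, 0, 0, -1, 0.1, 0, 0, 0, 0, 0, -1, 0.1, 0, 0, 0, 0, 0, -1]}}

```text
time: 17.65
position: [0.5998, 0.2256, 0.0754]
orientation: [3.133, -1.133, 1.056]
force: [0.6, -0.8, 0.8]
grip_width: 0.0853
finger_force: 0.0
```

```bash
python3 - <<'E'
from h import *
s=st();print(s["grip_width"],s["finger_force"],np.round(s["force"],1))
c,P,m=teal("side",(.5,.7,.13,.3),.035);q=P[m];print(len(q),np.percentile(q,[1,50,99],axis=0).round(3))
cv2.imwrite("pics/side6.png",cv2.resize(c["frame"][200:380,200:440],None,fx=3,fy=3))
E
```

```text
0.08525402056818368 0.0 [ 0.6 -0.8  0.8]
671 [[0.558 0.182 0.045]
 [0.591 0.227 0.084]
 [0.624 0.25  0.113]]
```

View pics/side6.png

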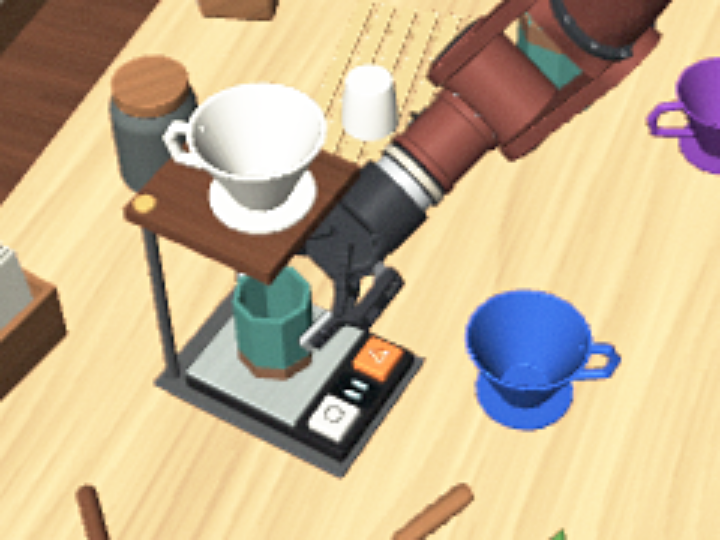

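The crop shows the cup upright on the plate at (272,325), released, with the gripper open around it. Backing out along the tool axis.

>>> {"op": "apply_moves", "data": {"motion": [0, 0, -1, 0, 0, 0, -1, 0, 0, -3, 0, 0, 0, -1, 0, 0, -5, 0, 0, 0, -1, 0, 0, -8, 0, 0, 0, -1, 0, 0, -11, 0, 0, 0, -1, 0, 0, -15, 0, 0, 0, -1, 0, 0, -19, 0, 0, 0, -1, 0, 0, -22, 0, 0, 0, -1, 0, 0, -22, 0, 0, 0, -1]}}

```text
time: 18.45
position: [0.5009, 0.0481, 0.1712]
orientation: [3.119, -1.132, 1.063]
force: [0.5, -0.3, -0.8]
grip_width: 0.0851
finger_force: 0.0
```

```bash
python3 - <<'E'
from h import *
c,P,m=teal("side",(.5,.7,.13,.3),.035);q=P[m];print(len(q),np.percentile(q,[1,50,99],axis=0).round(3))
rim=q[q[:,2]>.104];print("rim",cv2.minAreaRect((rim[:,:2]*1000).astype(np.float32)))
K=c["frame"];print("brown band / teal centroid px",)
s=st();r=np.radians
tare=np.array([.515,.2637]);tim=np.array([.5037,.1886])
for h in(60,45,30):
  for pt in(80,90):
    R=tool(r(h),pt)
    print(h,pt);path([("mid",[.45,.1,.2],R),("tare",[*tare,.045+.0187],R),("timer",[*tim,.045+.0187],R)],np.array(s["joints"]),10)
R=tool(r(45),90);plan(R,[.47,.15,.16])
E
```

```text
699 [[0.558 0.182 0.045]
 [0.589 0.225 0.083]
 [0.623 0.25  0.113]]
rim ((590.4853515625, 218.4021759033203), (68.14749908447266, 63.824424743652344), 36.17100524902344)
brown band / teal centroid px
60 80
mid err 0.0 maxstep 0.14 [-0.03 -0.16  2.11  0.17  1.12  0.42]
tare err 0.0 maxstep 0.05 [0.29 0.28 1.94 0.17 0.8  0.71]
timer err 0.0 maxstep 0.02 [0.15 0.21 2.03 0.19 0.8  0.55]
60 90
mid err 0.0 maxstep 0.16 [ 0.07 -0.09  2.04  0.    1.2   0.59]
tare err 0.0 maxstep 0.05 [0.35 0.35 1.84 0.   0.95 0.88]
timer err 0.0 maxstep 0.01 [ 0.23  0.27  1.94 -0.    0.93  0.75]
45 80
mid err 0.0 maxstep 0.17 [-0.01 -0.18  2.13  0.14  1.08  0.71]
tare err 0.0 maxstep 0.05 [0.31 0.27 1.95 0.11 0.77 1.02]
timer err 0.0 maxstep 0.02 [0.17 0.2  2.04 0.14 0.76 0.86]
45 90
mid err 0.0 maxstep 0.19 [ 0.07 -0.09  2.04  0.    1.2   0.85]
tare err 0.0 maxstep 0.05 [0.35 0.35 1.84 0.   0.95 1.14]
timer err 0.0 maxstep 0.01 [ 0.23  0.27  1.94 -0.    0.93  1.01]
30 80
mid err 0.0 maxstep 0.21 [ 0.01 -0.2   2.14  0.1   1.05  1.02]
tare err 0.0 maxstep 0.05 [0.34 0.26 1.96 0.05 0.75 1.35]
timer err 0.0 maxstep 0.02 [0.2  0.19 2.05 0.08 0.73 1.19]
30 90
mid err 0.0 maxstep 0.23 [ 0.07 -0.09  2.04  0.    1.2   1.11]
tare err 0.0 maxstep 0.05 [0.35 0.35 1.84 0.   0.95 1.4 ]
timer err 0.0 maxstep 0.01 [ 0.23  0.27  1.94 -0.    0.93  1.27]
rel cm [ 2.15 -7.72  6.84] rot [-0.139 -1.127  0.234] rows 9.3 j [-0.65  0.13  2.25  1.18  1.34 -0.8 ]
```

```bash
python3 - <<'E'
from h import *
s=st();r=np.radians
tare=np.array([.515,.2637]);tim=np.array([.5037,.1886])
for h in(60,45,30):
  for pt in(50,60):
    R=tool(r(h),pt);f=np.array([np.cos(r(h)),np.sin(r(h))])*.011*np.sin(r(pt))
    P=lambda k,z:np.r_[k+f,z+.011*np.cos(r(pt))]-R[:,2]*ctrl.grip_depth
    print(h,pt);path([("tare+",P(tare,.08),R),("tare",P(tare,.025),R),("tare+",P(tare,.06),R),("timer+",P(tim,.06),R),("timer",P(tim,.025),R)],np.array(s["joints"]),8)
h,pt=45,55;R=tool(r(h),pt);f=np.array([np.cos(r(h)),np.sin(r(h))])*.011*np.sin(r(pt))
plan(R,np.r_[tare+f,.11])
E
```

```text
60 50
tare+ err 0.0 maxstep 0.12 [ 0.07  0.13  2.18  1.04  0.67 -0.2 ]
tare err 0.0 maxstep 0.03 [ 0.07  0.26  2.18  1.19  0.61 -0.39]
tare+ err 0.0 maxstep 0.02 [ 0.07  0.18  2.19  1.09  0.64 -0.27]
timer+ err 0.0 maxstep 0.02 [-0.11  0.14  2.24  1.04  0.75 -0.37]
timer err 0.0 maxstep 0.01 [-0.11  0.23  2.24  1.13  0.71 -0.49]
60 60
tare+ err 0.0 maxstep 0.19 [0.15 0.14 2.11 0.68 0.67 0.18]
tare err 0.0 maxstep 0.02 [0.15 0.25 2.11 0.79 0.58 0.05]
tare+ err 0.0 maxstep 0.01 [0.15 0.18 2.11 0.72 0.63 0.14]
timer+ err 0.0 maxstep 0.02 [-0.01  0.12  2.17  0.73  0.71 -0.02]
timer err 0.0 maxstep 0.01 [-0.01  0.2   2.18  0.8   0.65 -0.11]
45 50
tare+ err 0.0 maxstep 0.19 [0.16 0.08 2.25 1.08 0.44 0.02]
tare err 0.0 maxstep 0.04 [ 0.16  0.21  2.25  1.38  0.4  -0.3 ]
tare+ err 0.0 maxstep 0.03 [ 0.16  0.12  2.25  1.18  0.42 -0.09]
timer+ err 0.0 maxstep 0.03 [-0.04  0.07  2.32  1.15  0.54 -0.21]
timer err 0.0 maxstep 0.02 [-0.04  0.16  2.31  1.31  0.51 -0.39]
45 60
tare+ err 0.0 maxstep 0.29 [0.22 0.1  2.15 0.58 0.51 0.55]
tare err 0.0 maxstep 0.03 [0.22 0.21 2.16 0.74 0.41 0.37]
tare+ er
[... 186 characters left out ...]
0.0 maxstep 0.45 [0.27 0.05 2.28 0.9  0.21 0.49]
tare err 0.0 maxstep 0.11 [ 0.27  0.19  2.28  1.64  0.16 -0.27]
tare+ err 0.0 maxstep 0.07 [0.27 0.1  2.28 1.12 0.18 0.26]
timer+ err 0.0 maxstep 0.04 [0.07 0.02 2.36 1.22 0.3  0.01]
timer err 0.0 maxstep 0.04 [ 0.07  0.13  2.36  1.55  0.28 -0.33]
30 60
tare+ err 0.0 maxstep 0.46 [0.3  0.08 2.17 0.3  0.39 1.1 ]
tare err 0.0 maxstep 0.02 [0.3  0.2  2.18 0.43 0.27 0.96]
tare+ err 0.0 maxstep 0.02 [0.3  0.12 2.18 0.34 0.35 1.06]
timer+ err 0.0 maxstep 0.04 [0.12 0.04 2.26 0.53 0.4  0.72]
timer err 0.0 maxstep 0.02 [0.12 0.13 2.27 0.66 0.32 0.58]
rel cm [ 3.13 -9.36 20.69] rot [-0.195 -0.52   0.174] rows 5.5 j [-0.65  0.13  2.25  1.18  1.34 -0.8 ]
```

>>> {"op": "apply_moves", "data": {"motion": [0.4, -1, 2.5, 0, -0.1, 0, 1, 0.8, -2.1, 5, 0, -0.2, 0, 1, 1.3, -3.5, 8, -0.1, -0.3, 0.1, 1, 1.8, -5, 11, -0.15, -0.4, 0.15, 1, 2.3, -6.5, 14, -0.2, -0.52, 0.17, 1, 2.8, -8, 17.5, -0.2, -0.52, 0.17, 1, 3.1, -9.4, 20.7, -0.2, -0.52, 0.17, 1, 3.1, -9.4, 20.7, -0.2, -0.52, 0.17, 1, 3.1, -9.4, 20.7, -0.2, -0.52, 0.17, 1, 3.1, -9.4, 20.7, -0.2, -0.52, 0.17, 1]}}

```text
time: 19.33
position: [0.5164, 0.2766, 0.1071]
orientation: [3.141, -0.609, 0.796]
force: [-0.1, 0.1, -0.1]
grip_width: 0.0003
finger_force: 0.0
```

```bash
python3 - <<'E'
from h import *
s=st();r=np.radians;print(s["grip_width"])
tare=np.array([.515,.2637])
h,pt=45,55;R=tool(r(h),pt);f=np.array([np.cos(r(h)),np.sin(r(h))])*.011*np.sin(r(pt))
plan(R,np.r_[tare+f,.06])
c,P,m=teal("side",(.5,.7,.13,.3),.035);q=P[m];print(len(q),np.percentile(q,[1,50,99],axis=0).round(3))
cv2.imwrite("pics/side7.png",cv2.resize(c["frame"][200:380,200:440],None,fx=3,fy=3))
E
```

```text
0.0002739897154378487
rel cm [-2.79  0.81  3.8 ] rot [-0.005  0.002  0.008] rows 1.1 j [0.2  0.03 2.2  0.73 0.5  0.4 ]
702 [[0.558 0.182 0.044]
 [0.589 0.225 0.083]
 [0.624 0.25  0.113]]
```

View pics/side7.png

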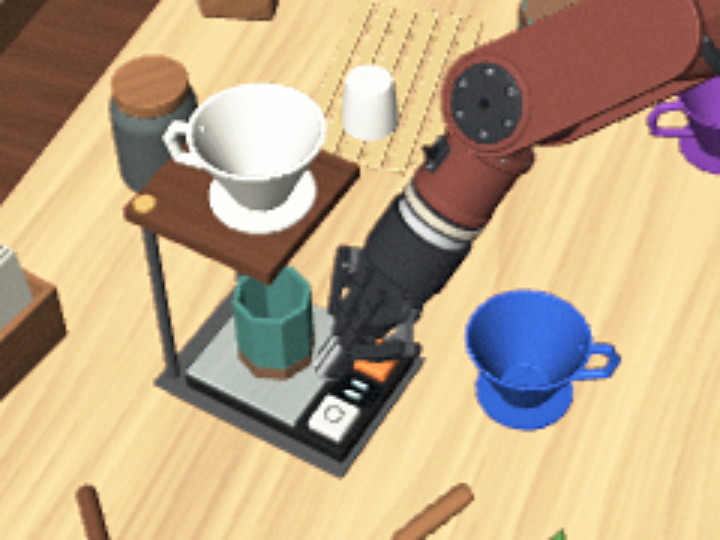

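The crop shows the shut fingertips above the white key at (333,415), with cup and dripper undisturbed.

>>> {"op": "apply_moves", "data": {"motion": [-1, 0.3, 1.3, 0, 0, 0, 1, -2, 0.6, 2.6, 0, 0, 0, 1, -2.8, 0.8, 3.8, 0, 0, 0, 1, -3.3, 0.8, 4.5, 0, 0, 0, 1, -3.6, 0.8, 5, 0, 0, 0, 1, -3.6, 0.8, 5, 0, 0, 0, 1]}}

```text
time: 19.88
position: [0.5228, 0.2655, 0.0449]
orientation: [-3.141, -0.608, 0.786]
force: [0.1, -0.8, 0.3]
grip_width: 0.0
finger_force: 0.0
```

```bash
python3 - <<'E'
from h import *
r=np.radians
st();tare=np.array([.515,.2637])
h,pt=45,55;R=tool(r(h),pt);f=np.array([np.cos(r(h)),np.sin(r(h))])*.011*np.sin(r(pt))
plan(R,np.r_[tare+f,.034])
E
```

```text
rel cm [-0.44 -0.42  1.02] rot [-0.001  0.003  0.001] rows 0.3 j [0.18 0.18 2.21 0.97 0.41 0.12]
```

>>> {"op": "apply_moves", "data": {"motion": [-0.1, -0.4, 0.3, 0, 0, 0, 1, -0.25, -0.4, 0.6, 0, 0, 0, 1, -0.44, -0.4, 1, 0, 0, 0, 1, -0.44, -0.4, 1, 0, 0, 0, 1]}}

```text
time: 20.22
position: [0.5232, 0.2716, 0.0364]
orientation: [3.138, -0.612, 0.79]
force: [-0.9, -1.5, 2.2]
grip_width: -0.0001
finger_force: 1.0
```

>>> {"op": "apply_moves", "data": {"motion": [-0.15, 0, 0.2, 0, 0, 0, 1, -0.3, 0, 0.41, 0, 0, 0, 1, -0.35, 0, 0.5, 0, 0, 0, 1, -0.35, 0, 0.5, 0, 0, 0, 1]}}

```text
time: 20.55
position: [0.5236, 0.2719, 0.0313]
orientation: [3.138, -0.613, 0.791]
force: [-4.3, -3.8, 10.5]
grip_width: 0.0003
finger_force: 4.9
```

>>> {"op": "apply_moves", "data": {"motion": [0, 0, 0, 0, 0, 0, 1, 0.4, 0, -0.6, 0, 0, 0, 1, 0.9, 0, -1.2, 0, 0, 0, 1, 1.6, 0, -2.3, 0, 0, 0, 1, 1.9, 0, -2.8, 0, 0, 0, 1, 1.9, 0, -2.8, 0, 0, 0, 1]}}

```text
time: 21.05
position: [0.5234, 0.2717, 0.0656]
orientation: [3.137, -0.613, 0.792]
force: [0.4, 0.6, 0.2]
grip_width: 0.0001
finger_force: 0.0
```

```bash
python3 - <<'E'
from h import *
r=np.radians
print(st()["force"]);tim=np.array([.5037,.1886])
h,pt=45,55;R=tool(r(h),pt);f=np.array([np.cos(r(h)),np.sin(r(h))])*.011*np.sin(r(pt))
plan(R,np.r_[tim+f,.055]);plan(R,np.r_[tim+f,.043])
c=camera("side");P=cloud(c);x,y,z=P[...,0],P[...,1],P[...,2];hsv=cv2.cvtColor(c["frame"],cv2.COLOR_BGR2HSV)
m=(abs(x-.515)<.02)&(abs(y-.264)<.022)&(z>.02)&(z<.045)&(hsv[...,1]<50)&(hsv[...,2]>190);print("tare z",m.sum(),np.median(z[m]))
E
```

```text
[0.37634869 0.6464648  0.18281504]
rel cm [-5.84  4.45 -2.79] rot [ 0.001 -0.002  0.005] rows 1.9 j [0.19 0.13 2.2  0.89 0.43 0.21]
rel cm [-6.53  4.45 -1.81] rot [ 0.001 -0.002  0.005] rows 1.9 j [0.19 0.13 2.2  0.89 0.43 0.21]
tare z 120 0.032258110186437094
```

Tare key is up again; on to the timer key.

>>> {"op": "apply_moves", "data": {"motion": [-1.5, 1.1, -1.2, 0, 0, 0, 1, -3, 2.3, -2.2, 0, 0, 0, 1, -4.6, 3.5, -2.7, 0, 0, 0, 1, -5.8, 4.4, -2.8, 0, 0, 0, 1, -6.2, 4.4, -2.3, 0, 0, 0, 1, -6.5, 4.4, -1.8, 0, 0, 0, 1, -6.5, 4.4, -1.8, 0, 0, 0, 1, -6.5, 4.4, -1.8, 0, 0, 0, 1]}}

```text
time: 21.77
position: [0.5079, 0.1953, 0.0405]
orientation: [3.141, -0.609, 0.789]
force: [0.9, -0.4, -0.1]
grip_width: 0.0001
finger_force: 0.0
```

```bash
python3 - <<'E'
from h import *
r=np.radians
print(st()["force"]);tim=np.array([.5037,.1886])
h,pt=45,55;R=tool(r(h),pt);f=np.array([np.cos(r(h)),np.sin(r(h))])*.011*np.sin(r(pt))
plan(R,np.r_[tim+f,.030])
E
```

```text
[ 0.91388662 -0.40915913 -0.06545314]
rel cm [-0.49  0.18  0.94] rot [-0.002  0.002  0.003] rows 0.3 j [ 0.    0.13  2.28  1.02  0.49 -0.08]
```

>>> {"op": "apply_moves", "data": {"motion": [-0.12, 0.1, 0.25, 0, 0, 0, 1, -0.25, 0.1, 0.48, 0, 0, 0, 1, -0.38, 0.1, 0.73, 0, 0, 0, 1, -0.52, 0.1, 0.98, 0, 0, 0, 1, -0.58, 0.1, 1.05, 0, 0, 0, 1, -0.58, 0.1, 1.05, 0, 0, 0, 1]}}

```text
time: 22.27
position: [0.5112, 0.1957, 0.0311]
orientation: [3.138, -0.613, 0.792]
force: [-10.0, -7.7, 16.2]
grip_width: -0.0001
finger_force: 8.4
```

>>> {"op": "apply_moves", "data": {"motion": [0.4, 0, -0.6, 0, 0, 0, 1, 0.9, 0, -1.2, 0, 0, 0, 1, 1.6, 0, -2.3, 0, 0, 0, 1, 1.9, 0, -2.8, 0, 0, 0, 1, 1.9, 0, -5, 0, 0, 0, 1, 1.9, 0, -8, 0, 0, 0, 1, 1.9, 0, -11, 0, 0, 0, 1, 1.9, 0, -11, 0, 0, 0, 1, 1.9, 0, -11, 0, 0, 0, 1]}}

```text
time: 23.02
position: [0.478, 0.1614, 0.1326]
orientation: [3.134, -0.614, 0.792]
force: [-0.7, 0.7, -0.2]
grip_width: -0.0003
finger_force: 0.0
```

```bash
python3 - <<'E'
from h import *
print(np.round(st()["force"],1),np.round(st()["dq"],3))
c,P,m=teal("side",(.5,.7,.13,.3),.035);q=P[m];print(len(q),np.percentile(q,[1,50,99],axis=0).round(3))
x,y,z=P[...,0],P[...,1],P[...,2];hsv=cv2.cvtColor(c["frame"],cv2.COLOR_BGR2HSV)
m=(abs(x-.515)<.02)&(abs(y-.264)<.022)&(z>.02)&(z<.045)&(hsv[...,1]<50)&(hsv[...,2]>190);print("tare z",m.sum(),np.median(z[m]))
m=(abs(x-.504)<.02)&(abs(y-.189)<.022)&(z>.02)&(z<.045)&(hsv[...,1]>150);print("timer z",m.sum(),np.median(z[m]))
m=(z>.295)&(z<.33)&(abs(x-.594)<.09)&(abs(y-.213)<.09);print("cone",cv2.minAreaRect((P[m][:,:2]*1000).astype(np.float32)))
cv2.imwrite("pics/side8.png",c["frame"])
E
```

```text
[-0.7  0.7 -0.2] [ 0.015  0.061  0.014  0.005 -0.007 -0.002]
695 [[0.558 0.183 0.045]
 [0.59  0.225 0.082]
 [0.624 0.25  0.112]]
tare z 127 0.03218621983210612
timer z 144 0.03135077345264825
cone ((593.3114013671875, 212.44338989257812), (109.87078857421875, 111.98053741455078), 48.084468841552734)
```

View pics/side8.png

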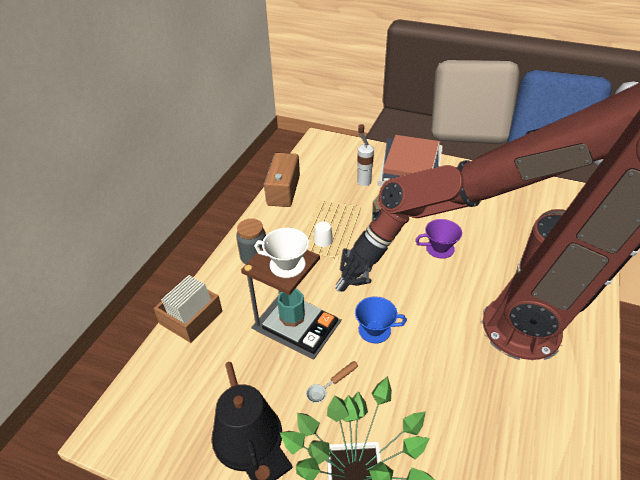

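The side view shows the cup upright on the plate at (291,307), both keys up at (311,339) and (326,319), the dripper in place at (287,255), and the gripper touching nothing.

```bash
python3 -c "
from cell import job
print(job.sign_off())"
```

```text
the job is handed in; nothing more can be done
None
```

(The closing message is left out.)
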